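# Park the handpiece and hold the bur case open

### The arm

A 6-joint arm with a two-finger parallel gripper is mounted at the origin on the work surface. World frame = base frame: x ahead of the robot, y to its left, z up, the work surface at z = 0. Lengths are in mm, angles in degrees, forces in N, time in s.
With the tool pointing down it reaches from about 350 to 975 mm from the base axis. Payload 4.9 kg.
Tool frame: the origin (TCP) lies at the very end of the fingers, on their centre line; the grasp point (between the pads) lies 19 mm behind it; z points along the fingers, y is the line along which they close (so a half turn about z gives the same grasp; the last joint's range is limited). The gripper opens to 85 mm and grips with 20 to 120 N. Pads are 22 mm wide; open, the fingers measure 114 mm over their backs; the gripper's body (76 mm by 85 mm) begins 54 mm behind the grasp point. The pads swing forward as they close: fully open they stand 13 mm farther back than shut.
Start: joints at [-77.922, 3.019, 92.412, -0, 84.569, -6.818], TCP at [202.403, -591.299, 231.304] pointing down, gripper open.
Joint ranges: [-172.51, 172.51], [-57.92, 126.97], [3.15, 148.05], [-58.71, 238.71], [5.1, 150.11], [-179.66, 179.66]. Speed limits (degrees/s): [147.25, 147.25, 180, 180, 180, 180].

### API

Orientations are given as [roll, pitch, yaw] about the fixed x, y, z axes, in that order (R = Rz(yaw) Ry(pitch) Rx(roll)).
In Python, from rig import robot gives the robot as it stands. Calls block until the motion is done:
- robot.move_ptp(position, orientation): joint-space move of the TCP to a pose.
- robot.move_l(position, rotation=None, speed=150, f_stop=None): straight line of the TCP; rotation=None keeps the orientation; speed is the mean speed in mm/s. With f_stop (N) it stops when the force on the tool has changed by that much, and returns True; else False.
- robot.move_j(angles): joint-space move.
- robot.let_go() and robot.clamp(grip_force=None): open the fingers fully, or close them until they stop; grip_force is the grip in N (None keeps the last).
- robot.wait(seconds).
- robot.inverse_kinematics(position, orientation): joint angles nearest the present ones, or None.
- robot.grab_frame(name): name is "side" or "top" or "wrist"; returns a dict with "img" (384x512x3 uint8, red, green, blue), "fx", "fy", "cx", "cy" (pixels), "distortion" ([k1, k2, p1, p2, k3] as OpenCV has them; the pictures are not rectified), "eye" and "orientation" of the camera in the world. Camera axes: x right, y up, looking along -z (the intrinsics and any distortion apply to the point x, -y, -z); pixel columns grow to the right and rows downward; lengths in mm; the calibration is good to about 2 mm. A picture is of the moment at which its call begins. There is no depth.
A pose or a line that the arm cannot do raises robot.IKError and nothing moves.
- robot.job_done(): hands the job in; it is judged then, once.
Trained networks look in the newest picture that a camera, given by its name, has taken for a name from the list of things; names that differ only in an ending like _2 or _b are one class to them, and where a whole thing is asked for, a point or a joint stands for the part that bears it (a point fixed in the world has none). Each returns a list of dicts, best first, with "p" (0 to 1); they miss things now and then, are a little off and sometimes report something else, mostly with a low value. They report only what shows in the picture. A call takes as long as a camera call. They do not tell look-alikes from the thing itself.
- robot.recognise(camera, query): "box" ([left, top, right, bottom] in pixels, round what is visible of it).
Readings, each from a call of its own:
- robot.get_clock(): time.
- robot.get_joint_pos(): joint angles.
- robot.get_joint_velocities(): joint speeds.
- robot.get_joint_torque(): joint torques, N m.
- robot.get_tcp_pos(): TCP position.
- robot.get_orientation(): TCP orientation.
- robot.get_ft_force(): force on the tool from outside, world axes, zero at the start.
- robot.get_torque(): the same for the moment, N m.
- robot.get_finger_gap(): finger opening in mm.
- robot.get_finger_force(): force on a finger pad.
Only numpy, scipy, OpenCV 4.12 (cv2) and the standard library are available. Lean on these libraries where they do the work, as an engineer would, in place of code of your own. Each camera call takes 0.05 s, during which the arm holds its last target. There are 200 camera calls.

### The job

I am about to change the bur: first lay the handpiece in its two-fork cradle, square barrel in the wide fork and round neck in the narrow one, and let go of it. Then lift the bur case's lid by its bar handle and hold it steady at 45 degrees open so that I can pick a bur; it falls shut if released, so finish while still holding it there. Leave the other things on the bench where they are.

Things in the scene. Friction and masses are not known exactly. Their poses are not given: they have to be found in the camera images.
- handpiece: Loose cordless rotary handpiece (0.22 kg, aluminium, black rear band) lying on the bench, robot-side of the cradle, nose within 0.5 rad of the cradle's x. Origin on its long axis, near its balance point, 14 mm above the bench as it lies; x along it to the nose, z up. Square barrel, 28 x 28 mm, from x = -65 to +45 mm; then round dark neck, 16 mm diameter, to +87 mm.
- handpiece_nose (a point): Front end of the handpiece's collet (8 mm diameter, ahead of the neck), on the axis, 105 mm ahead of handpiece along x; a short bur sticks out 15 mm further.
- cradle: Fixed cradle, left or right of the case: dark steel base plate 160 x 70 x 8 mm with two aluminium forks open upward. Origin on the bench straight below the seated handpiece's origin; x along the seated handpiece towards its nose, z up. Seated, the handpiece's axis is 48 mm above the bench. The 98 mm between the forks is free for fingers, down to the base plate.
- case: Fixed wooden bur case with burs in a rubber block inside, 130 mm (x) by 180 mm (y), 65 mm high without its lid. Origin at the centre of its underside; its front (handle side) faces its own -x, z up.
- lid_handle (a point): Middle of the lid's bar handle: a round steel bar, 10 mm diameter, 100 mm long along the case's y, carried by an arm at each end 38 mm in front of the lid's front edge, with open space between bar and case and below. Moves with the lid; lid shut, it is 71 mm above the bench.
- lid_hinge (a point): Middle of the lid's hinge axis, along the case's y at its far (+x) rim, 71 mm above the bench, 168 mm from lid_handle. The attitude of this point turns with the lid.
- lid (a joint): Opening angle of the lid in rad: 0 shut (start), 0.785 = 45 degrees, stop at 1.3. Grows as the handle rises and swings towards the hinge. Free hinge: the lid (wood, 130 x 180 x 10 mm, about 0.28 kg, handle and hinge in its mid-plane) falls shut from any angle.
- wax_block: Bystander: block of carving wax 45 x 90 x 25 mm; origin at the centre of its underside.
- jar: Bystander: small lidded jar, 40 mm in diameter, 60 mm high; origin at the centre of its underside.
- cup: Bystander: empty cup 64 mm in diameter, 75 mm high; origin at the centre of its underside.
- hammer: Bystander: small hammer 220 mm long lying beyond the work; origin below its middle.
- wide_fork (a point): Centre of the slot floor of the cradle's wide fork (for the square barrel): 45 mm behind cradle along x, 34 mm above the bench. Slot 34 mm wide in the cradle's y; fork 12 mm thick in x; prongs flare outward above 54 mm and end 69 mm above the bench.
- narrow_fork (a point): Centre of the slot floor of the cradle's narrow fork (for the round neck): 65 mm ahead of cradle along x, 40 mm above the bench. Slot 24 mm wide in the cradle's y; fork 12 mm thick in x; prongs flare outward above 54 mm and end 69 mm above the bench.
There are look-alikes about, which are no part of the job. Several things have the shape of the cradle; the one meant has the colours described above.

How it is judged:
By the outcome, as a careful person would: the job done as asked, in the order asked, and still so for the second after the job is handed in, while the arm keeps its last pose, push and grip.
It also fails if it takes over 51 s, if anything falls off the work surface, if the arm or the gripper's body presses on something with over 40 N, if the wrist force passes 120 N, or if a joint passes its speed limit or range.

## Working session

There is one attempt and no reset: what is moved stays moved. The work goes in short steps, each a Python script; the robot and the scene stay as the last script left them, time stands still between calls to the robot, and variables do not carry over. Pictures are saved under pics/ and viewed, at most 10 in all, crops included, and the job is handed in when it is done.

```bash
ls; mkdir -p pics; cat > h.py <<'E'
import numpy as np, cv2
from rig import robot
from scipy.spatial.transform import Rotation as Rn
def rot(o):
    o=np.array(o,float)
    return o if o.shape==(3,3) else Rn.from_euler('xyz',o,degrees=True).as_matrix()
def K(f): return np.array([[f['fx'],0,f['cx']],[0,f['fy'],f['cy']],[0,0,1]])
def px2w(f,px,z):
    """pixels -> world points on plane z"""
    p=cv2.undistortPoints(np.array(px,float).reshape(-1,1,2),K(f),np.array(f['distortion'],float)).reshape(-1,2)
    d=np.c_[p[:,0],-p[:,1],-np.ones(len(p))]@rot(f['orientation']).T
    e=np.array(f['eye'],float); t=(np.array(z)-e[2])/d[:,2]
    return e+d*t[:,None] if np.ndim(t) else e+d*t
def w2px(f,P):
    c=(np.array(P,float).reshape(-1,3)-f['eye'])@rot(f['orientation']); c=c*[1,-1,-1]
    return cv2.projectPoints(c.reshape(-1,1,3),np.zeros(3),np.zeros(3),K(f),np.array(f['distortion'],float))[0].reshape(-1,2)
def save(f,n): cv2.imwrite('pics/'+n,f['img'][:,:,::-1])
E
python3 - <<'E'
from h import *
import pickle
for c in ("top","side"):
    f=robot.grab_frame(c); pickle.dump(f,open(c+'.pkl','wb'))
    im=cv2.resize(f['img'],(800,600),interpolation=cv2.INTER_CUBIC); cv2.imwrite(f'pics/{c}0.png',im[:,:,::-1])
    print(c,f['eye'],f['orientation'],f['fx'],f['distortion'])
    for q in ("handpiece","cradle","case","lid_handle","wax_block","jar","cup","hammer"):
        print(q,[(np.round(d['box']).tolist(),round(d['p'],2)) for d in robot.recognise(c,q)])
E
```

```text
pics
top [ 442.78394549    9.81651398 1373.48765488] [  6.43551354  -1.03976417 -89.59604892] 401.8993455253162 [-0.08614591  0.          0.          0.          0.        ]
handpiece [([296.0, 227.0, 346.0, 252.0], 0.75)]
cradle [([229.0, 227.0, 278.0, 248.0], 0.94), ([359.0, 248.0, 408.0, 272.0], 0.74), ([301.0, 183.0, 346.0, 207.0], 0.59)]
case [([158.0, 157.0, 221.0, 212.0], 0.68)]
lid_handle [([161.0, 157.0, 217.0, 213.0], 0.85)]
wax_block [([116.0, 170.0, 142.0, 188.0], 0.59)]
jar [([254.0, 172.0, 266.0, 191.0], 0.54)]
cup [([383.0, 178.0, 407.0, 193.0], 0.72)]
hammer [([235.0, 120.0, 305.0, 150.0], 0.75)]
side [ 571.05109445  792.778278   1026.81808149] [  38.71152324    0.4497827  -179.30112231] 441.9950781543379 [0.02661707 0.         0.         0.         0.        ]
handpiece [([287.0, 120.0, 305.0, 154.0], 0.71)]
cradle [([283.0, 169.0, 311.0, 220.0], 0.87), ([194.0, 87.0, 218.0, 130.0], 0.77), ([237.0, 112.0, 260.0, 158.0], 0.73), ([298.0, 73.0, 324.0, 114.0], 0.68)]
case [([198.0, 214.0, 271.0, 293.0], 0.67)]
lid_handle [([197.0, 215.0, 276.0, 281.0], 0.91)]
wax_block []
jar [([205.0, 323.0, 238.0, 367.0], 0.64), ([226.0, 174.0, 244.0, 193.0], 0.56), ([286.0, 119.0, 307.0, 152.0], 0.47)]
cup [([234.0, 68.0, 255.0, 96.0], 0.77)]
hammer [([158.0, 152.0, 190.0, 210.0], 0.55)]
```

View pics/top0.png

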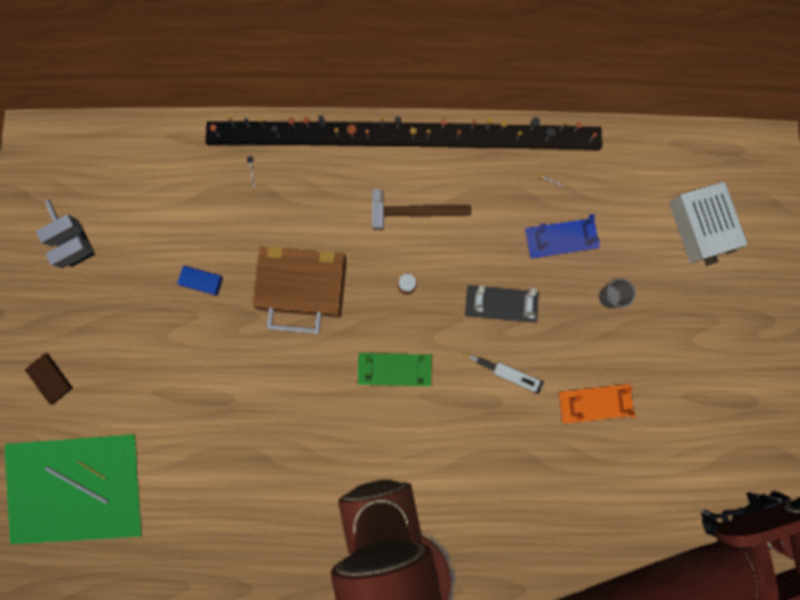

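View pics/side0.png

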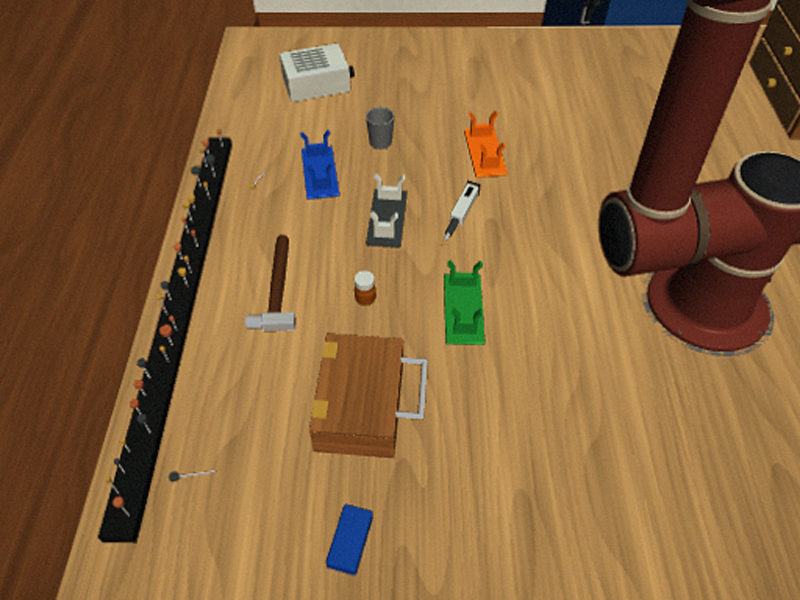

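Top picture (800x600 pixels): four cradle shapes are visible. They are green (395,369), orange (597,404), blue (562,238), and dark plate with light aluminium forks (502,303). The last one fits the description. The handpiece is at (507,373) with its nose at the left (470,355), so cradle x points roughly to world +y. The case is at (299,281) with its handle at (295,328). I'll work out coarse positions, then take a close look that also serves as the enlarged crop.

```bash
python3 - <<'E'
from h import *
import pickle
f=pickle.load(open('top.pkl','rb')); s=.64
def P(n,px,z): print(n,px2w(f,np.array(px)*s,z).round(0)[:,:2].tolist())
P('cradle plate',[(467,286),(538,292),(537,321),(466,317)],8)
P('hp nose/tail',[(473,356),(541,387)],14)
P('handle',[(270,328),(318,331),(295,329)],71)
P('lid corners',[(262,248),(345,253),(340,315),(254,306)],76)
robot.move_ptp([560,-165,330],[180,0,90])
w=robot.grab_frame('wrist'); pickle.dump(w,open('w1.pkl','wb'))
cv2.imwrite('pics/w1.png',cv2.resize(w['img'],(800,600))[:,:,::-1])
print(w['eye'],w['orientation'],robot.get_joint_pos(),robot.get_clock())
for q in ("handpiece","cradle"):
    print(q,[(np.round(d['box']).tolist(),round(d['p'],2)) for d in robot.recognise('wrist',q)])
E
```

```text
cradle plate [[633.0, -143.0], [621.0, -300.0], [557.0, -297.0], [564.0, -140.0]]
hp nose/tail [[479.0, -154.0], [413.0, -302.0]]
handle [[532.0, 275.0], [527.0, 174.0], [530.0, 222.0]]
lid corners [[700.0, 296.0], [691.0, 121.0], [560.0, 129.0], [577.0, 308.0]]
[560.29671374 -99.09423977 470.55800378] [-15.32721923  -0.01738834  -0.08800748] [-2.38050973e+01 -4.81976643e+00  9.08960357e+01 -1.34718744e-02
  9.39537993e+01 -2.37177445e+01] 2.9833
handpiece [([157.0, 136.0, 208.0, 241.0], 0.61), ([401.0, 1.0, 466.0, 146.0], 0.46), ([251.0, 139.0, 303.0, 241.0], 0.4)]
cradle [([254.0, 136.0, 305.0, 240.0], 0.82), ([145.0, 0.0, 205.0, 94.0], 0.74), ([339.0, 221.0, 390.0, 306.0], 0.69), ([152.0, 266.0, 184.0, 335.0], 0.59)]
```

View pics/w1.png

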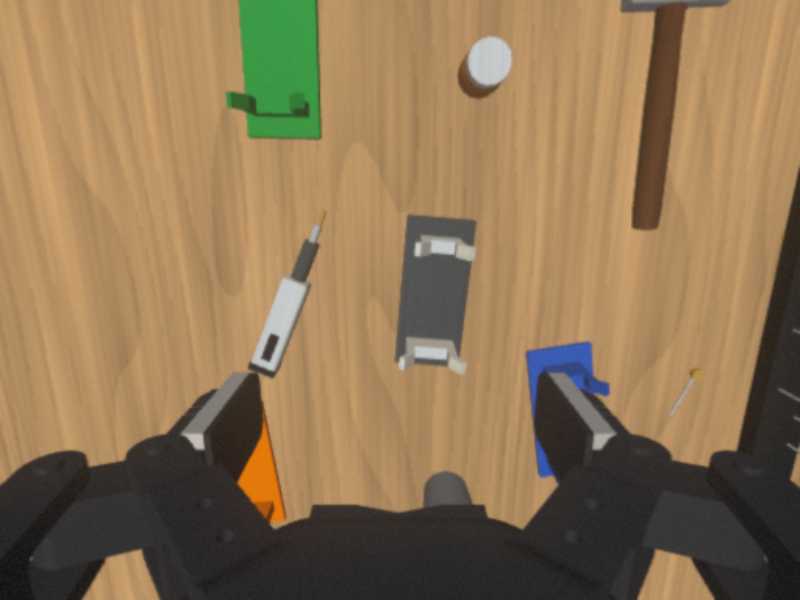

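Wrist picture (800x600): the dark plate with aluminium forks is upright at (436,290). Its narrow fork is at (441,247) and its wide fork at (431,353). The handpiece barrel is at (280,327) with the bur tip at (322,212). Next I fit poses and overlay the models in an enlarged crop.

```bash
python3 - <<'E'
from h import *
import pickle
f=pickle.load(open('w1.pkl','rb')); s=.64
def W(px,z): return px2w(f,np.array(px)*s,z)[:,:2]
n=W([(442,247)],40)[0]; w=W([(431,353)],34)[0]
pl=W([(407,215),(476,219),(463,365),(396,361)],8)
print('forks',n,w,np.linalg.norm(n-w),'yaw',np.degrees(np.arctan2(*(n-w)[::-1])))
print('plate',pl.round(1).tolist(),[np.linalg.norm(pl[i]-pl[i-1]).round(1) for i in range(4)])
v=(pl[0]+pl[1]-pl[2]-pl[3])/2; print('plate yaw',np.degrees(np.arctan2(v[1],v[0])),'c',pl.mean(0))
hp=W([(285,278),(310,286),(275,376),(250,367)],27)
tip=W([(322,212)],14)[0]
print('hp',hp.round(1).tolist(),[np.linalg.norm(hp[i]-hp[i-1]).round(1) for i in range(4)])
tail=hp[2:].mean(0); d=tip-tail; L=np.linalg.norm(d); d/=L
print('tip-tail',L,'(185) yaw',np.degrees(np.arctan2(d[1],d[0])))
yh=np.arctan2(d[1],d[0]); oh=(tip-120*d+tail+65*d)/2
u=(n-w)/np.linalg.norm(n-w); yc=np.arctan2(u[1],u[0]); oc=(n-65*u+w+45*u)/2
print('handpiece',oh,np.degrees(yh),'cradle',oc,np.degrees(yc))
im=f['img'].copy(); S=4
x0,y0,x1,y1=140,120,340,260
im=cv2.resize(im[y0:y1,x0:x1],None,fx=S,fy=S,interpolation=cv2.INTER_CUBIC)
def box(o,y,xa,xb,ya,yb,z,c):
    R=np.array([[np.cos(y),-np.sin(y)],[np.sin(y),np.cos(y)]])
    P=np.array([(xa,ya),(xb,ya),(xb,yb),(xa,yb)])@R.T+o
    q=(w2px(f,np.c_[P,np.full(4,z)])-[x0,y0]+.5)*S
    cv2.polylines(im,[q.astype(int)],True,c,1)
box(oh,yh,-65,45,-14,14,28,(255,0,0)); box(oh,yh,45,87,-8,8,14,(255,0,0)); box(oh,yh,87,120,-1,1,14,(255,0,0))
box(oc,yc,-51,-39,-17,17,34,(0,255,0)); box(oc,yc,59,71,-12,12,40,(0,255,0)); box(oc,yc,-70,90,-35,35,8,(255,255,0))
cv2.imwrite('pics/c1.png',im[:,:,::-1])
E
```

```text
forks [ 602.09668189 -163.29722971] [ 594.05455546 -272.84786566] 109.84542610384572 yaw 85.80144064873055
plate [[569.5, -136.0], [638.5, -140.0], [631.2, -297.2], [558.2, -292.4]] [np.float64(156.9), np.float64(69.1), np.float64(157.4), np.float64(73.2)]
plate yaw 86.59288274639243 c [ 599.34892539 -216.42925749]
hp [[448.4, -195.9], [472.8, -204.0], [430.9, -301.2], [405.5, -291.0]] [np.float64(104.4), np.float64(25.7), np.float64(105.8), np.float64(27.4)]
tip-tail 177.07310928909902 (185) yaw 67.51361690853592
handpiece [ 441.53889855 -239.70152662] 67.51361690853592 cradle [ 597.34348747 -228.04571087] 85.80144064873055
```

View pics/c1.png

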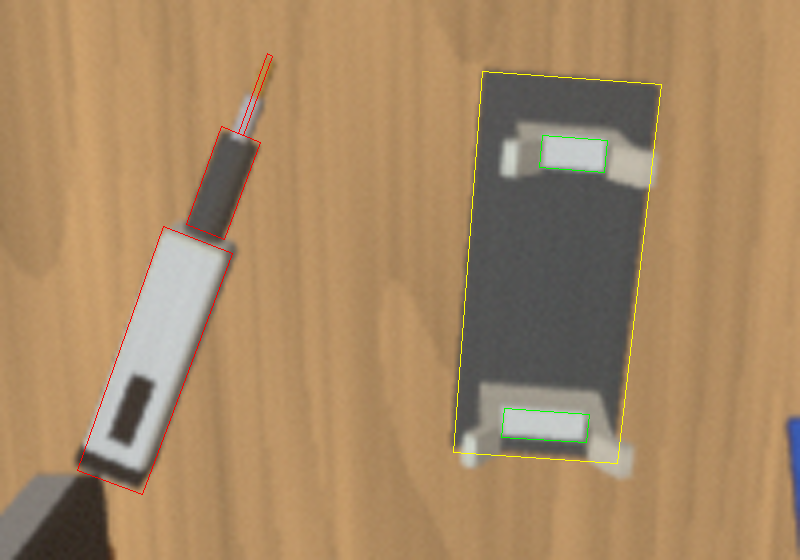

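The overlay matches the dark/aluminium cradle, so its identity is confirmed. The fork spacing measures 109.8 mm against 110 mm given, and the red handpiece outline fits too. I'll grasp the handpiece and carry it above the cradle.

```bash
python3 - <<'E'
from h import *
import pickle
robot.move_ptp([442,-239,110],[180,0,67.5])
print(robot.move_l([442,-239,5],speed=120,f_stop=15))
robot.clamp(60); print(robot.get_finger_gap(),robot.get_finger_force(),robot.get_tcp_pos())
robot.move_l([442,-239,100],speed=150)
robot.move_l([597.3,-228,100],[180,0,85.8],speed=150)
print(robot.get_ft_force(),robot.get_torque(),robot.get_finger_gap(),robot.get_clock(),robot.get_tcp_pos())
w=robot.grab_frame('wrist'); pickle.dump(w,open('w2.pkl','wb'))
cv2.imwrite('pics/w2.png',cv2.resize(w['img'],(800,600))[:,:,::-1])
t=robot.grab_frame('top'); pickle.dump(t,open('t2.pkl','wb'))
E
```

```text
False
26.899803920409084 60.70977330207825 [ 442.42834458 -239.31589454    5.54789737]
[-5.04232230e-01 -2.00325427e-03 -3.02166695e+00] [ 0.0282914  -0.00261836 -0.02978938] 27.114525033343583 7.6667 [ 596.62386533 -227.959651     99.61171661]
```

View pics/w2.png

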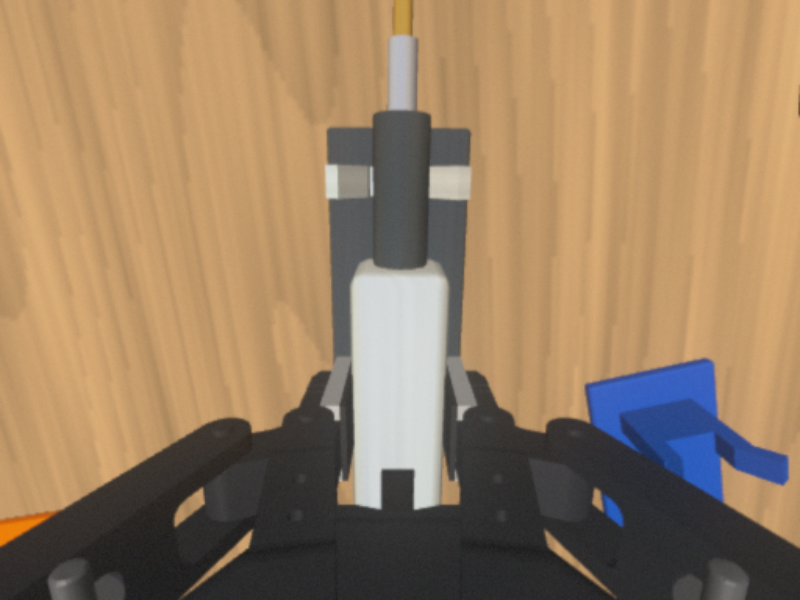

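The wrist picture shows the handpiece held straight. Its neck centre is at column 402 and the narrow-fork prongs run 326–470 (centre 398), with the plate edges symmetric about it. It's lined up, so I'll lower it.

```bash
python3 - <<'E'
from h import *
import pickle
print(robot.move_l([597.3,-228,58],speed=120,f_stop=12), robot.get_tcp_pos())
print(robot.move_l([597.3,-228,39],speed=50,f_stop=8), robot.get_tcp_pos(), robot.get_ft_force())
robot.let_go()
p=robot.get_tcp_pos()
robot.move_l([p[0],p[1],170],speed=200)
print(robot.get_clock(),robot.get_joint_pos())
w=robot.grab_frame('wrist'); pickle.dump(w,open('w3.pkl','wb'))
a=cv2.resize(w['img'],(400,300))
robot.move_ptp([470,222,290],[180,0,0])
w=robot.grab_frame('wrist'); pickle.dump(w,open('w4.pkl','wb'))
s=robot.grab_frame('side'); pickle.dump(s,open('s4.pkl','wb'))
b=cv2.resize(s['img'][80:180,200:333],(400,300),interpolation=cv2.INTER_CUBIC)
c=cv2.resize(w['img'],(400,300))
cv2.imwrite('pics/m3.png',np.vstack([np.hstack([a,b]),np.hstack([c,np.zeros_like(c)])])[:,:,::-1])
cv2.imwrite('pics/w4.png',cv2.resize(w['img'],(800,600))[:,:,::-1])
print(robot.get_joint_pos(),robot.get_clock(),w['eye'],w['orientation'])
E
```

```text
False [ 596.93083556 -227.91640297   57.58514194]
True [ 597.62408959 -228.14710368   39.5180493 ] [-0.42533603 -0.09577776  4.79708529]
10.0917 [-2.75615921e+01  7.37526315e+00  9.38870301e+01  1.54848269e-03
  7.90102606e+01 -2.33551282e+01]
[ 1.70223602e+01 -1.31419713e+01  1.02054091e+02 -4.39404713e-03
  9.11224771e+01  1.07064579e+02] 12.2 [537.5608349  221.45876988 430.37394872] [-1.53362466e+01  3.22650957e-04 -9.00241947e+01]
```

View pics/m3.png

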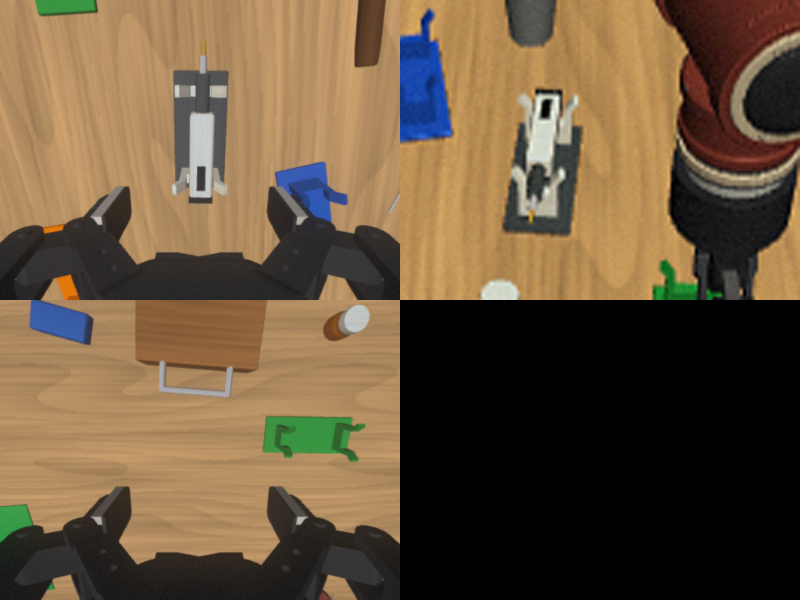

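View pics/w4.png

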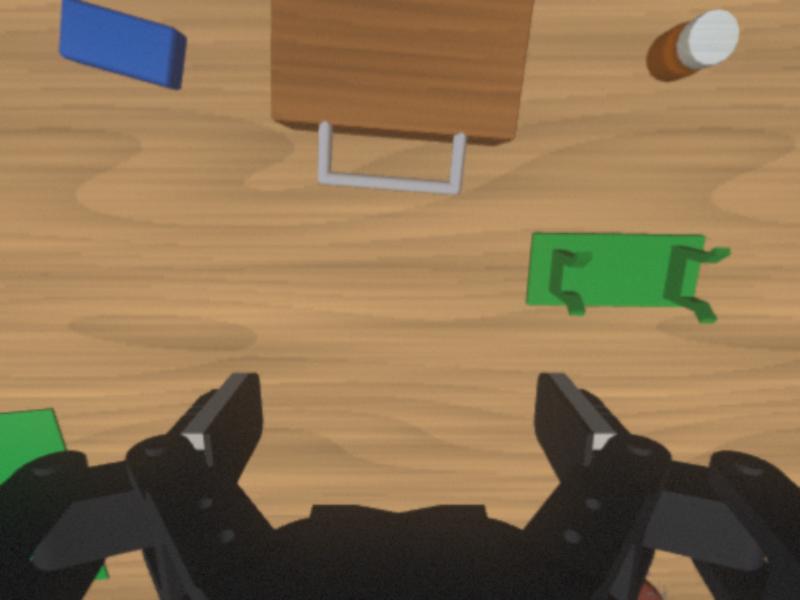

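The handpiece is seated in both forks and released: top-left panel (202,140), and the side view agrees. The wrist picture shows the handle bar ends at (321,179) and (461,189). I'll compute the bar pose and check that the approach and the arc are reachable, with the tool tilted 30° below horizontal.

```bash
cat > arc.py <<'E'
from h import *
import pickle
f=pickle.load(open('w4.pkl','rb'))
e=px2w(f,np.array([(322,179),(460,188.5)])*.64,71.)
yc=(e[0]-e[1])[:2]; L=np.linalg.norm(yc); yc=np.r_[yc/L,0]; xc=np.array([yc[1],-yc[0],0]); zc=np.array([0,0,1.])
bar=e.mean(0); hinge=bar+168*xc
def pose(th,back=0,a0=30,sg=1,d=19):
    """TCP pose gripping the bar at lid angle th (deg)"""
    a=np.radians(a0+th); t=np.radians(th)
    b=hinge+168*(-np.cos(t)*xc+np.sin(t)*zc)
    z=np.cos(a)*xc-np.sin(a)*zc; x=sg*yc; R=np.c_[x,np.cross(z,x),z]
    return (b+(d-back)*z).tolist(), Rn.from_matrix(R).as_euler('xyz',degrees=True).tolist()
E
python3 - <<'E'
from arc import *
print('bar',bar,'len',L,'yaw',np.degrees(np.arctan2(xc[1],xc[0])),'hinge',hinge)
t=pickle.load(open('top.pkl','rb'))
print('top check',px2w(t,np.array([(270,328),(318,331)])*.64,71.).mean(0), 'hinge px top800',w2px(t,[hinge+90*yc,hinge-90*yc])/.64)
for sg in(1,-1):
  for a0 in (20,30,45):
    for th,b in((0,80),(0,0),(20,0),(45,0)):
        p,o=pose(th,b,a0,sg); j=robot.inverse_kinematics(p,o)
        print(sg,a0,th,b,None if j is None else np.round(j),np.round(o))
E
```

```text
bar [532.26221191 226.50696733  71.        ] len 105.2066298931428 yaw -3.835295145190377 hinge [699.88596804 215.26969094  71.        ]
top check [529.29291635 224.54337368  71.        ] hinge px top800 [[258.32566255 245.58567058]
 [343.13328338 251.87693228]]
1 20 0 80 None [110.   0.  86.]
1 20 0 0 [ 29.   2. 134. 237.  37. 142.] [110.   0.  86.]
1 20 20 0 [ 25. -12. 129. -53.  27.  69.] [130.   0.  86.]
1 20 45 0 [ 18.  -7. 110. -11.  54.  27.] [155.   0.  86.]
1 30 0 80 None [120.   0.  86.]
1 30 0 0 None [120.   0.  86.]
1 30 20 0 [ 23. -12. 125. -31.  34.  47.] [140.   0.  86.]
1 30 45 0 [ 16.  -2. 105.  -6.  64.  22.] [165.   0.  86.]
1 45 0 80 [ 28. -21. 134. -42.  34.  61.] [135.   0.  86.]
1 45 0 0 [ 24.  -7. 129. -52.  25.  69.] [135.   0.  86.]
1 45 20 0 [ 20.  -8. 117. -13.  48.  30.] [155.   0.  86.]
1 45 45 0 [14.  5. 96. -0. 79. 18.] [180.   0.  86.]
-1 20 0 80 None [-110.    0.  -94.]
-1 20 0 0 [ 29.   2. 134. 237.  37. -38.] [-110.    0.  -94.]
-1 20 20 0 [  25.  -12.  129.  -53.   27. -111.] [-130.   -0.  -94.]
-1 20 45 0 [  18.   -7.  110.  -11.   54. -153.] [-155.    0.  -94.]
-1 30 0 80 None [-120.    0.  -94.]
-1 30 0 0 None [-120.    0.  -94.]
-1 30 20 0 [  23.  -12.  125.  -31.   34. -133.] [-140.    0.  -94.]
-1 30 45 0 [  16.   -2.  105.   -6.   64. -158.] [-165.    0.  -94.]
-1 45 0 80 [  28.  -21.  134.  -42.   34. -119.] [-135.    0.  -94.]
-1 45 0 0 [  24.   -7.  129.  -52.   25. -111.] [-135.    0.  -94.]
-1 45 20 0 [  20.   -8.  117.  -13.   48. -150.] [-155.    0.  -94.]
-1 45 45 0 [  14.    5.   96.    0.   79. -162.] [180.   0. -94.]
```

```bash
python3 - <<'E'
from arc import *
k=dict(a0=45,d=15)
robot.move_ptp(*pose(0,80,**k)); print(np.round(robot.get_joint_pos()),robot.get_clock())
print(robot.move_l(pose(0,0,**k)[0],speed=60,f_stop=12),robot.get_tcp_pos(),np.round(robot.get_joint_pos()),robot.get_ft_force())
s=robot.grab_frame('side'); w=robot.grab_frame('wrist')
b=cv2.resize(s['img'][190:310,180:340],(400,300),interpolation=cv2.INTER_CUBIC)
c=cv2.resize(w['img'],(400,300))
cv2.imwrite('pics/g5.png',np.hstack([b,c])[:,:,::-1]); print(robot.get_clock())
E
```

```text
[ 29. -22. 134. -42.  35.  60.] 13.1333
False [542.86115214 225.93504218  60.73700706] [ 25.  -7. 129. -51.  26.  69.] [-0.11954043 -0.80046788  0.3702246 ]
14.7167
```

View pics/g5.png

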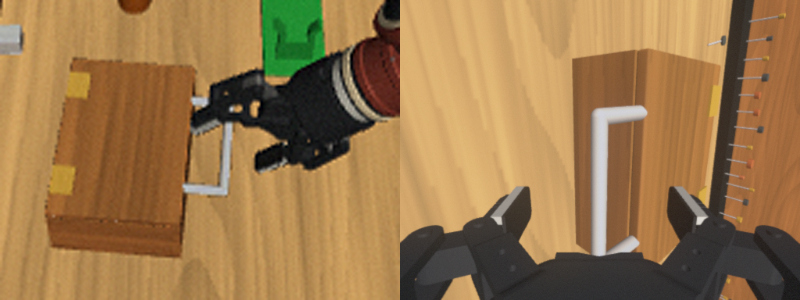

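The open fingers straddle the bar: in the wrist view the bar is at column 597, midway between the pads at 525 and 680. I'll clamp and swing.

```bash
python3 - <<'E'
from arc import *
k=dict(a0=45,d=15)
robot.clamp(60); print('grip',robot.get_finger_gap(),robot.get_finger_force(),robot.get_ft_force())
p0=np.array(robot.get_tcp_pos())
for i,th in enumerate(np.arange(5,46,5)):
    robot.move_l(*pose(th,0,**k),speed=45)
    F=np.array(robot.get_ft_force()); print(th,F.round(1),np.round(robot.get_joint_pos()[3:]),round(robot.get_finger_gap(),1))
    if np.linalg.norm(F)>45: print('stop');break
print(robot.get_tcp_pos(),robot.get_orientation(),robot.get_clock())
s=robot.grab_frame('side'); w=robot.grab_frame('wrist'); pickle.dump((s,w),open('s6.pkl','wb'))
b=cv2.resize(s['img'][150:310,140:353],(400,300),interpolation=cv2.INTER_CUBIC)
c=cv2.resize(w['img'],(400,300))
cv2.imwrite('pics/g6.png',np.hstack([b,c])[:,:,::-1])
E
```

```text
grip 8.197476160377327 58.53613078594208 [-4.16384096  0.18524401  2.5868908 ]
5 [ 1.1  0.2 -0.7] [-36.  30.  53.] 7.9
10 [ 0.5 -0.1 -1.1] [-25.  36.  43.] 7.4
15 [-1.5  1.7 -1. ] [-18.  42.  36.] 7.9
20 [-1.4  0.2 -0.7] [-13.  48.  30.] 7.6
25 [-3.5  0.3  0.3] [-9. 55. 26.] 7.3
30 [-3.3 -0.8  0.3] [-6. 61. 24.] 7.8
35 [-4.7 -1.9  1.3] [-4. 67. 21.] 7.8
40 [-4.6 -2.3  2.5] [-2. 73. 19.] 7.7
45 [-5.  -3.6  3.9] [-0. 79. 18.] 7.4
[581.52435438 222.70003989 175.12497751] [1.79958849e+02 6.98917197e-02 8.61463294e+01] 19.5417
```

View pics/g6.png

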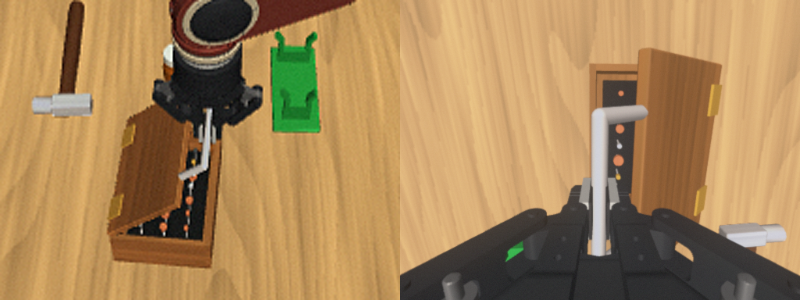

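The lid is open and the bar is held between the pads. In the side panel, the bar/arm corner is at crop (205,165). I'll check the angle against the model and make sure the handpiece is still seated and everything is still.

```bash
python3 - <<'E'
from arc import *
s,w=pickle.load(open('s6.pkl','rb'))
for th in (42,45,48):
    t=np.radians(th); b=hinge+168*(-np.cos(t)*xc+np.sin(t)*zc)+50*yc
    l=hinge+130*(-np.cos(t)*xc+np.sin(t)*zc)+5*(np.sin(t)*xc+np.cos(t)*zc)   # lid front top edge
    q=(w2px(s,[b,l+90*yc])-[140,150])*1.878
    c=w2px(w,[b,b-100*yc,l-90*yc,l+90*yc])*400/512
    print(th,q.round().tolist(),'wrist',(c+[400,0]).round().tolist())
robot.wait(.5)
p=np.array(robot.get_tcp_pos()); v=p-15*np.array([0,0,-1]); d=v-hinge
print('lid angle from tcp',np.degrees(np.arctan2(d[2],-d@xc)),'r',np.hypot(d[2],d@xc),robot.get_joint_velocities(),robot.get_clock())
E
```

```text
42 [[208.0, 168.0], [179.0, 205.0]] wrist [[587.0, 118.0], [589.0, 262.0], [629.0, 283.0], [639.0, 49.0]]
45 [[203.0, 164.0], [175.0, 203.0]] wrist [[598.0, 119.0], [598.0, 269.0], [636.0, 288.0], [648.0, 47.0]]
48 [[198.0, 161.0], [170.0, 200.0]] wrist [[610.0, 120.0], [608.0, 277.0], [643.0, 293.0], [659.0, 46.0]]
lid angle from tcp 44.94140016266398 r 168.09035397739854 [-0.01844693 -0.11827324 -0.00791056 -0.02062007  0.07479438  0.01918628] 20.1417
```

```bash
python3 -c "
from rig import robot
print(robot.job_done())"
```

```text
the job is handed in; nothing more can be done
None
```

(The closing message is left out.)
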